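Open the cryostat window

ROBOT

A 6-joint arm with a two-finger parallel gripper is mounted at the origin on the work surface. World frame = base frame: x ahead of the robot, y to its left, z up, the work surface at z = 0. Lengths are in m, angles in rad, forces in N, time in s.
With the tool pointing down it reaches from about 0.35 to 0.975 m from the base axis. Payload 4.9 kg.
Tool frame: the origin (TCP) lies on the centre line of the jaws, within the pads' length; the fingertips stand 14 mm ahead of it and the grasp point (between the pads) lies 5 mm behind it; y points along the fingers, z is the direction in which the jaws open and shut, and the axes are right-handed (so a half turn about y gives the same grasp; the last joint's range is limited). The gripper opens to 85 mm and grips with 20 to 120 N. Pads are 22 mm wide; open, the fingers measure 114 mm over their backs; the gripper's body (76 mm by 85 mm) begins 54 mm behind the grasp point. The pads swing forward as they close: fully open they stand 13 mm farther back than shut.
Start: joints at [1.002, 0.053, 1.613, -0, 1.476, -0.119], TCP at [0.272, 0.563, 0.245] pointing down, gripper open.
Joint ranges: [-3.01, 3.01], [-1.01, 2.22], [0.06, 2.58], [-1.02, 4.17], [0.09, 2.62], [-3.14, 3.14]. Speed limits (rad/s): [2.57, 2.57, 3.14, 3.14, 3.14, 3.14].

INTERFACE

Orientations are given as a rotation vector (axis times angle).
In Python, from station import ctrl gives the robot as it stands.
- The arm moves only by the tool servo_tool, never from a script. Its arguments are lists of equal length, an entry for each row: "delta_pos": the shift along the tool's x, y, z in m, a list of three; "dr": the turn, a rotation vector about the tool's x, y, z in degrees, a list of three; "grip": the opening, from 0 (shut) to 1 (fully open). In form: {"delta_pos": [[x, y, z], ...], "dr": [[rx, ry, rz], ...], "grip": [grip, ...]}. A call has 1 to 5 rows; each row shifts and turns the pose as measured when the row begins, along the tool's axes as they then stand; what a row does not reach is not made up. A row lasts 1/8 s, in which the tool goes at most 62.5 mm and 10.7 degrees, less where a joint would pass 70% of its speed; a pose out of reach is approached as far as the arm can. A call is refused whole if a number of a shift passes 0.0625 or a number of a turn 10.7, either way. A call with a gripper value outside its range is refused whole. The fingers move at their own pace and stop on an object; "grip_force" is the grip in N (left out, the last holds). Time passes only in rows, so rows that do not move let the fingers close. It gives the time, the measured TCP pose, the force and the opening at its end, in the units of the state.
- ctrl.get_obs(): the state, without advancing time (a new reading comes with each control period).
- ctrl.get_image(name): name is "scene" or "top" or "wrist"; returns the picture (420x560x3 uint8, red, green, blue); there is no depth.
- ctrl.camera_params(name): a dict with "fovy" (degrees; the focal length in pixels is half the picture's height over the tangent of half this angle, whatever the lens; pixels are square), "cx", "cy" (the principal point, pixels), "k1" (the pictures are not rectified: a ray, as slopes to the right and down, at radius r is drawn at 1 + k1 r^2 times it, then the intrinsics apply), "eye" and "rotation" of the camera in the world. Camera axes: x right, y down, z forward; pixel columns grow to the right and rows downward; lengths in m; the calibration is good to about 2 mm. A picture is of the moment at which its call begins: read the wrist's pose just before it. camera_params takes no time and is no camera call; for the wrist camera it gives the pose at the moment of the call.
- ctrl.finish_job(): hands the job in, once; it reports no verdict.
Trained networks look in the newest picture that a camera, given by its name, has taken for a name from the list of things; names that differ only in an ending like _2 or _b are one class to them, and where a whole thing is asked for, a point or a joint stands for the part that bears it (a point fixed in the world has none). Each returns a list of dicts, best first, with "score" (0 to 1); they miss things now and then, are a little off and sometimes report something else, mostly with a low value. They report only what shows in the picture. A call takes as long as a camera call.
- ctrl.masks_of(camera, label): "pixels" (420x560 bool, what is visible of it) and "extent" ([left, top, right, bottom] in pixels, round what is visible of it).
The state is a dict: "t": time; "q": joint angles; "dq": joint speeds; "effort": joint torques, N m; "tool_pos": TCP position; "tool_rot": TCP orientation; "contact_force": force on the tool from outside, world axes, zero at the start; "wrist_torque": the same for the moment, N m; "opening": finger opening in m.
Only numpy, scipy, OpenCV 4.12 (cv2) and the standard library are available. Lean on these libraries where they do the work, as an engineer would, in place of code of your own. Each camera call takes 0.05 s, during which the arm holds its last target.

TASK

Open the cryostat: take the sloping window by its handle, lift it straight out of its recessed seat, slide it sideways in its channels all the way across to the end stop on the parking side (the robot's right), set it down flat on the parking deck and let go. Leave the slide box, the jar and the specimen disc where they stand.

Things in the scene. Friction and masses are not known exactly. Their poses are not given: they have to be found in the camera images.
- window: Loose cryostat window: clear pane in a grey frame, 200 mm (own x, up the slope) by 240 mm (own y, sideways) by 12 mm thick (own z, square out of the slope), 0.45 to 0.85 kg. Origin: centre of its underside. It starts shut in its seat over the cold chamber, on the left half of the machine as the robot sees it.
- window_handle (a point): Middle of the bar of the black handle at the centre of the window, where it is gripped; axes as the window's. Bar 16 mm thick up the slope, 122 mm long sideways, 16 mm deep; this point is 48 mm above the window's underside. Free gap bar to pane 28 mm; a 12 mm wide leg 55 mm to each side. The handle stands square to the slope, leaning 30 degrees towards the robot.
- window_track: Fixed frame that holds the window. It slopes 30 degrees, rising away from the robot: own x up the slope, own y sideways to the left, own z square out of the slope. Origin: middle of the frame, in the seat plane. Seat on the left half (y above 2 mm), flat parking deck on the right half at z = 10 mm; the window stays where it is left on the deck.
- seat (a point): Middle of the recessed gasket seat, in its plane; axes as the track's. Shut, the window's underside lies here. The recess is 246 mm wide sideways (3 mm play each side). On the parking side its wall is the edge of the deck, 10 mm high: the window must be lifted more than 10 mm off the seat, along the track's z, to slide across.
- end_stop (a point): Middle of the face of the end stop on the parking side (robot's right), on the deck surface, 10 mm above the seat plane; axes as the track's. The open window touches it with its right edge: its centre is then 120 mm left of here, 257 mm right of the shut place.
- upper_channel (a point): On the inner face of the upper channel wall, at the underside of its lip; the lower channel mirrors it. The walls are 206 mm apart (window 200 mm; its weight rests it on the lower one). The lips, 5 mm thick, reach 12 mm inwards, 32 mm above the seat plane: the window can rise 20 mm off its seat at most and cannot be taken out.
- light_bar (a point): Middle of the lower edge, on the robot's side, of the aluminium work-light bar that runs sideways over the upper edge of the window: 24 mm deep, 20 mm high, 600 mm long, on a post at each end. It is in the way of a gripper held upright over the handle, and clear of one held square to the slope.
- cryostat: Floor-standing white machine, 600 mm wide; it does not move in a run. Origin: on the floor, 870 mm below the track's origin; x away from the robot, y left, z up. Arm rest in front: x from -175 to -125 mm, top at z = 812 mm. Flat top behind the window: from x = 105 mm, at z = 932 mm.
- slide_box: Wooden slide box, 90 by 170 by 32 mm, on the flat top of the machine, to be left alone. Origin: centre of its underside.
- stain_jar: Amber glass jar with a black lid, 60 mm across, 85 mm tall, on the flat top of the machine, to be left alone. Origin: centre of its underside.
- specimen_disc: Aluminium specimen disc, 32 mm across, 16 mm tall with its white specimen, on the arm rest at the front, to be left alone. Origin: centre of its underside.

How it is judged:
By the outcome, as a careful person would: the job done as asked, in the order asked, and still so for the second after the job is handed in, with the robot touching nothing.
It also fails if it takes over 40 s, if anything falls off the work surface, if the arm or the gripper's body presses on something with over 40 N, if the wrist force passes 120 N, or if a joint passes its speed limit or range.

## Working session

There is one attempt and no reset: what is moved stays moved. The work goes in short steps, Python scripts to look and compute and a tool call to move; the robot and the scene stay as the last step left them, time stands still between calls to the robot, and variables do not carry over. Pictures are saved under pics/ and viewed, and the job is handed in when it is done.

Besides the shell and the picture viewer there is one more tool, called after "Emit:" as a command line: name --argument value ..., lists and objects as JSON in quotes. servo_tool: Moves the arm, as the interface text tells. Its arguments: {"type":"object","properties":{"delta_pos":{"type":"array","items":{"type":"array","items":{"type":"number"}}},"dr":{"type":"array","items":{"type":"array","items":{"type":"number"}}},"grip":{"type":"array","items":{"type":"number"}},"grip_force":{"type":"number"}},"required":["delta_pos","dr","grip"]}

```bash
mkdir -p pics; ls
python3 - <<'E'
from station import ctrl
import cv2,numpy as np
o=ctrl.get_obs();print(o)
for n in ["scene","top","wrist"]:
    im=ctrl.get_image(n);cv2.imwrite(f"pics/a_{n}.png",im[:,:,::-1]);p=ctrl.camera_params(n);print(n,p)
    for l in ["window","window_handle","window_track","light_bar","cryostat","slide_box","stain_jar","specimen_disc"]:
        if n=="wrist":continue
        r=ctrl.masks_of(n,l)
        print(l,[(round(d["score"],2),d["extent"]) for d in r][:2])
E
```

```text
pics
{'t': 0.0, 'q': array([ 1.00199866e+00,  5.33801439e-02,  1.61428901e+00,  3.97314815e-06,
        1.47606468e+00, -1.19043140e-01]), 'dq': array([-0.00040723,  0.00277917, -0.00133315,  0.00079319, -0.00061665,
       -0.00095441]), 'effort': array([-2.45037845e-03, -3.93675935e+01, -3.70174456e+01, -2.86810337e-04,
        7.08468579e-03, -1.14544201e-05]), 'tool_pos': array([0.27140782, 0.56231818, 0.24405157]), 'tool_rot': array([-1.54389045,  0.35336894, -0.3522208 ]), 'contact_force': array([ 0.29319052,  1.56919704, -0.06254337]), 'wrist_torque': array([-0.01298757, -0.00231525,  0.04359444]), 'opening': 0.08541454381127213}
scene {'fovy': 49.05458540056243, 'cx': 274.3615270602468, 'cy': 202.34173654734957, 'k1': -0.14060799308254285, 'eye': array([ 0.33172809, -1.14557614,  0.8873039 ]), 'rotation': array([-2.30956809,  0.21776285, -0.09485083])}
window [(0.89, [244.9, 79.7, 307.3, 146.7])]
window_handle [(0.77, [244.5, 78.0, 310.2, 146.2])]
window_track [(0.75, [235.8, 68.0, 360.8, 237.9])]
light_bar [(0.62, [220.2, 49.0, 469.8, 367.8])]
cryostat [(0.97, [218.2, 45.1, 
[... 342 characters left out ...]
1857754])}
window [(0.85, [162.1, 114.2, 294.0, 211.3])]
window_handle [(0.56, [166.0, 112.3, 293.4, 213.4])]
window_track [(0.92, [131.9, 109.5, 458.2, 227.8])]
light_bar [(0.76, [122.5, 1.2, 475.6, 274.5])]
cryostat [(0.76, [119.1, 0.0, 476.3, 276.4]), (0.58, [163.0, 110.5, 294.8, 212.3])]
slide_box [(0.93, [183.9, 27.5, 277.8, 83.9])]
stain_jar [(0.84, [296.7, 25.1, 331.0, 80.0]), (0.37, [130.9, 108.7, 454.1, 229.1])]
specimen_disc [(0.56, [349.2, 231.6, 363.1, 251.6])]
wrist {'fovy': 59.97067809615198, 'cx': 279.37861192456114, 'cy': 214.11493337927976, 'k1': -0.04989013076321196, 'eye': array([0.20512456, 0.59447624, 0.37381711]), 'rotation': array([2.44266623, 1.53224835, 0.22838039])}
```

View pics/a_top.png

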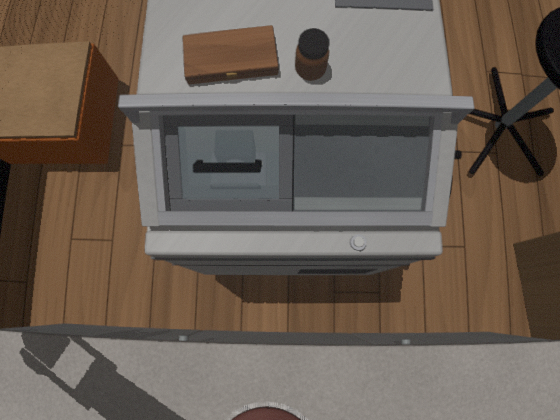

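View pics/a_scene.png

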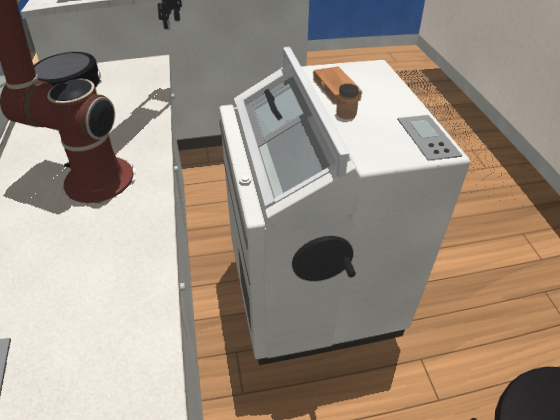

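View pics/a_wrist.png

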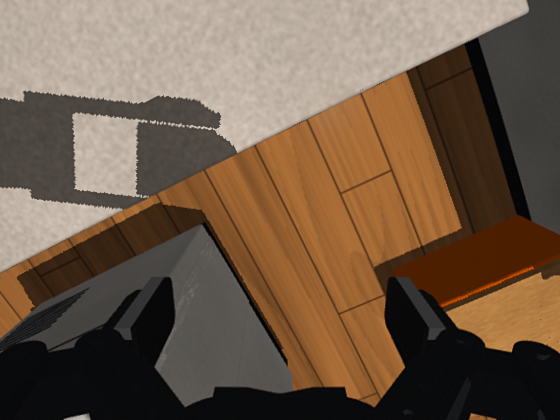

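Run:
```python
import cv2
im=cv2.imread("pics/a_top.png");cv2.imwrite("pics/a_topz.png",cv2.resize(im[90:260,120:480],None,fx=2.2,fy=2.2,interpolation=cv2.INTER_CUBIC))
im=cv2.imread("pics/a_scene.png");cv2.imwrite("pics/a_scenez.png",cv2.resize(im[40:240,210:410],None,fx=3,fy=3,interpolation=cv2.INTER_CUBIC))
```

```text
(no output)
```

View pics/a_topz.png

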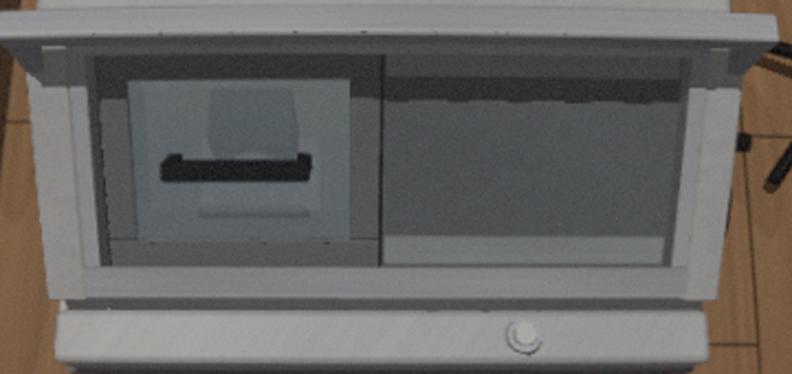

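View pics/a_scenez.png

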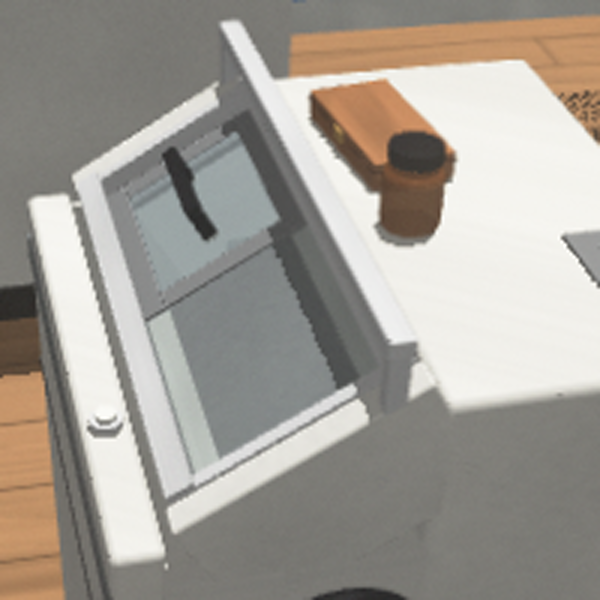

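```bash
cat > h.py <<'E'
import numpy as np, cv2
from scipy.spatial.transform import Rotation as R
def proj(p,X):
    X=np.atleast_2d(X); Rm=R.from_rotvec(p["rotation"]).as_matrix()
    c=(X-p["eye"])@Rm; s=c[:,:2]/c[:,2:]; r2=(s**2).sum(1,keepdims=True)
    f=210/np.tan(np.radians(p["fovy"]/2))
    return f*s*(1+p["k1"]*r2)+[p["cx"],p["cy"]]
c30,s30=np.cos(np.pi/6),.5
RT=np.array([[c30,0,-s30],[0,1,0],[s30,0,c30]])
def tr(x,y,z): return RT@np.array([x,y,z])
def W(par,P):
    P=np.atleast_2d(P); return R.from_euler('z',par[3]).apply(P)+par[:3]
E
cat > fit.py <<'E'
from h import *
from station import ctrl
from scipy.optimize import least_squares
pt=ctrl.camera_params("top");ps=ctrl.camera_params("scene")
zt=lambda u,v:(u/2.2+120,v/2.2+90); zs=lambda u,v:(u/3+210,v/3+40)
L=[-3e-3,.125]
obs=[("t",(-.125,.3,-.058),zt(60,312)),("t",(-.125,-.3,-.058),zt(708,312)),
("t",(-.175,.3,-.058),zt(55,362)),("t",(-.175,-.3,-.058),zt(708,362)),
("t",tr(-.003-.008,.125+.061,.056),zt(161,181)),("t",tr(-.003-.008,.125-.061,.056),zt(312,181)),
("t",tr(-.103,.002,.010),zt(383,266)),
("s",(-.175,-.3,-.058),zs(112,562)),("s",(-.125,-.3,-.058),zs(163,560)),("s",(.105,-.3,.062),zs(452,407)),
("s",tr(-.003,.125+.061,.056),zs(172,152)),("s",tr(-.003,.125-.061,.056),zs(212,236)),
]
def res(q,full=False):
    X=W(q,np.array([o[1] for o in obs]))
    uv=np.array([proj(pt if o[0]=="t" else ps,x)[0] for o,x in zip(obs,X)])
    e=uv-np.array([o[2] for o in obs])
    return e if full else e.ravel()
if __name__=="__main__":
    r=least_squares(res,[.8,0,.2,0],loss="soft_l1");print(r.x,r.cost);print(np.round(res(r.x,True),1))
    np.save("par.npy",r.x)
    q=r.x
    for n,p in (("top",pt),("scene",ps)):
        im=cv2.imread(f"pics/a_{n}.png")
        def box(c,h,f,col):
            P=[f(c[0]+a*h[0],c[1]+b*h[1],c[2]+d*h[2]) for a in(-1,1) for b in(-1,1) for d in(-1,1)]
            u=proj(p,W(q,P))
            for i in range(8):
                for j in(1,2,4):
                    if not i&j: cv2.line(im,tuple(int(round(v*16)) for v in u[i]),tuple(int(round(v*16)) for v in u[i|j]),col,1,cv2.LINE_AA,4)
        I=lambda x,y,z:np.array([x,y,z])
        box((-.003,.125,.048),(.008,.061,.008),tr,(0,255,0))
        box((-.003,.125,.006),(.1,.12,.006),tr,(0,255,255))
        box((0,-.125,.010),(.103,.127,0),tr,(0,0,255))
        box((-.15,0,-.058),(.025,.3,0),I,(255,0,0))
        box((.2025,0,.062),(.0975,.3,0),I,(255,0,255))
        if n=="top": c=im[90:260,120:480];z=2.2
        else: c=im[40:240,210:410];z=3
        # draw then upscale
        cv2.imwrite(f"pics/fit_{n}.png",cv2.resize(c,None,fx=z,fy=z,interpolation=cv2.INTER_CUBIC))
E
python3 fit.py
```

```text
[ 0.58075027 -0.04725895  0.11484331  0.01760157] 29.01926166709513
[[-1.3 -2.8]
 [ 0.3 -3. ]
 [-0.5 -0.9]
 [ 2.1 -1.2]
 [ 0.5  0.2]
 [-0.9  0. ]
 [-0.2  1.7]
 [-1.2  2.4]
 [ 1.5  0.1]
 [-2.2  2.5]
 [-1.9  0.7]
 [-7.5 -7.5]]
```

View pics/fit_top.png

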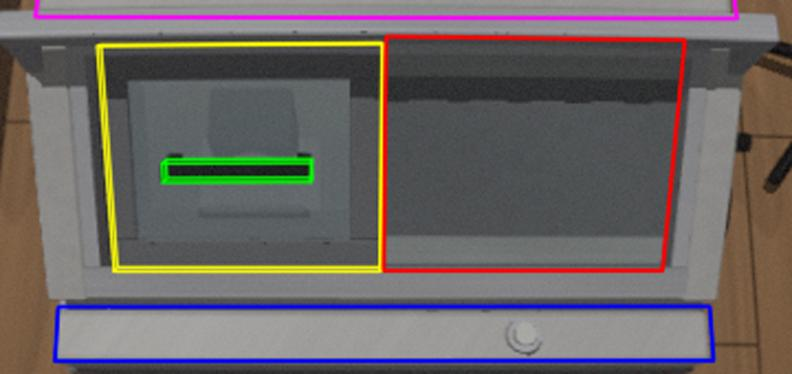

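View pics/fit_scene.png

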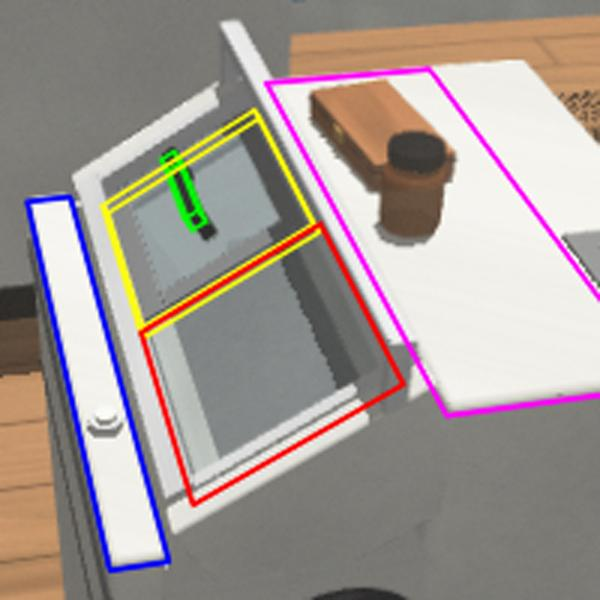

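```bash
python3 - <<'E'
s=open('fit.py').read()
s=s.replace('("s",tr(-.003,.125-.061,.056),zs(212,236)),','')
open('fit.py','w').write(s)
E
python3 fit.py
python3 - <<'E'
import cv2
im=cv2.imread("pics/a_scene.png");cv2.imwrite("pics/b.png",cv2.resize(im[60:180,230:350],None,fx=5,fy=5,interpolation=cv2.INTER_CUBIC))
E
```

```text
[ 0.58004767 -0.04726154  0.11659837  0.01806189] 15.582290915023512
[[-1.6 -2.6]
 [ 0.7 -2.9]
 [-0.7 -0.5]
 [ 2.5 -1. ]
 [ 0.3  0.3]
 [-0.9  0.1]
 [-0.1  1.8]
 [-1.4  1.9]
 [ 1.2 -0.3]
 [-2.4  1.9]
 [-2.2  0.2]]
```

View pics/fit_scene.png

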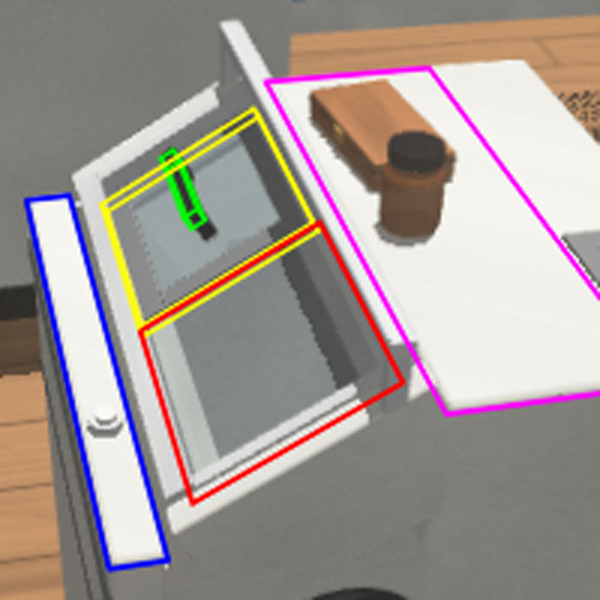

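View pics/b.png

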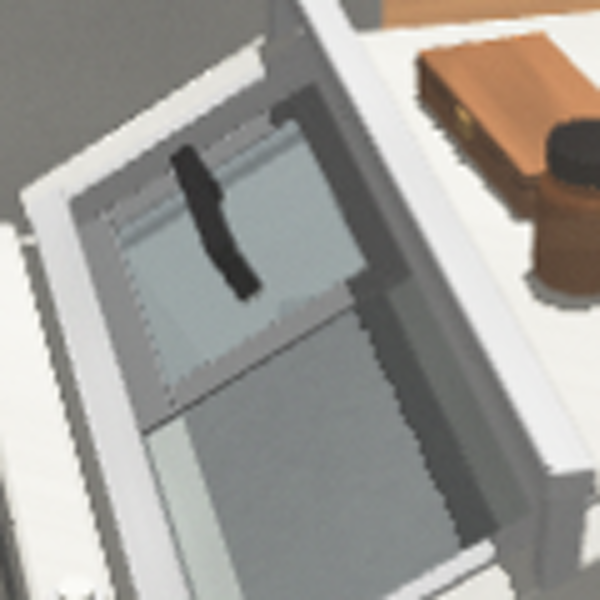

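```bash
cat > fit2.py <<'E'
import fit
from fit import *
sl=np.array([[260,146.],[301,122]]); d=sl[1]-sl[0]; nrm=np.array([-d[1],d[0]])/np.linalg.norm(d)
keep=[4,5,6,10]
def res2(q):
    e=res(q,True)[keep].ravel()
    P=W(q,[tr(-.09,.005,.012),tr(.08,.005,.012)])
    return np.r_[e,(proj(ps,P)-sl[0])@nrm]
for q0 in ([.58,-.047,.117,.018],):
    r=least_squares(res2,q0);print(r.x,np.round(r.fun,1)); print(np.round(res(r.x,True),1))
E
python3 fit2.py
```

```text
[ 0.5819619  -0.04764728  0.11661784  0.01780055] [ 0.6 -0.7 -0.7 -0.9  0.1  0.9 -1.5  0.2  0.6 -0.3]
[[-1.3 -3.5]
 [ 0.8 -3.8]
 [-0.5 -1.5]
 [ 2.6 -1.9]
 [ 0.6 -0.7]
 [-0.7 -0.9]
 [ 0.1  0.9]
 [-0.7  1.9]
 [ 2.  -0.3]
 [-1.6  1.9]
 [-1.5  0.2]]
```

```bash
cat > plan.py <<'E'
from h import *
from station import ctrl
import sys
par=np.array([0.581,-0.0475,0.1166,0.018])
try: par=np.load("par2.npy")
except Exception: pass
Y=R.from_euler('z',par[3]).as_matrix()
T=Y@RT   # track axes in world (cols)
def goal(x,y,z): # TCP for grasp point at track coordinates
    return W(par,tr(x,y,z-.005))[0]
sg=float(sys.argv[4]) if len(sys.argv)>4 else 1
ty=-T[:,2]; tz=sg*T[:,0]; G=np.c_[np.cross(ty,tz),ty,tz]
o=ctrl.get_obs(); C=R.from_rotvec(o["tool_rot"])
print("pos",o["tool_pos"].round(4),"q",o["q"].round(3),"F",o["contact_force"].round(1),"t",o["t"],"open",round(o["opening"],4))
g=goal(*map(float,sys.argv[1:4]))
print("tool axes\n",C.as_matrix().round(3)); print("goal",g.round(4))
print("d tool",C.inv().apply(g-o["tool_pos"]).round(4),"d track",(T.T@(g-o["tool_pos"])).round(4)); 
dr=(C.inv()*R.from_matrix(G)).as_rotvec(degrees=True); print("rot tool deg",dr.round(2),np.linalg.norm(dr).round(1))
E
python3 plan.py -.003 .125 .178 1; python3 plan.py -.003 .125 .178 -1
```

```text
pos [0.2718 0.5628 0.2453] q [ 1.002  0.053  1.613  0.     1.476 -0.119] F [0.4 0.6 0.8] t 0.95 open 0.0855
tool axes
 [[ 0.901  0.     0.435]
 [-0.435  0.     0.901]
 [ 0.    -1.     0.   ]]
goal [0.4897 0.0759 0.2649]
d tool [ 0.4079 -0.0196 -0.3438] d track [ 0.1909 -0.4908 -0.0876]
rot tool deg [ 26.87  61.69 -16.53] 69.3
pos [0.2718 0.5628 0.2453] q [ 1.002  0.053  1.613  0.     1.476 -0.119] F [0.4 0.6 0.8] t 0.95 open 0.0855
tool axes
 [[ 0.901  0.     0.435]
 [-0.435  0.     0.901]
 [ 0.    -1.     0.   ]]
goal [0.4897 0.0759 0.2649]
d tool [ 0.4079 -0.0196 -0.3438] d track [ 0.1909 -0.4908 -0.0876]
rot tool deg [ -18.74 -113.7   -30.46] 119.2
```

Emit:
servo_tool --delta_pos '[[0.03,-0.03,-0.03],[0.04,-0.03,-0.02],[0.045,-0.02,-0.02],[0.045,-0.02,-0.015]]' --dr '[[3.5,8,-2],[3.5,8,-2],[3.5,8,-2],[3.5,8,-2]]' --grip '[1,1,1,1]'

```text
t: 1.45
tool_pos: [0.3377, 0.3878, 0.3428]
tool_rot: [-1.208, 0.618, -0.924]
contact_force: [-0.5, -0.5, 0.9]
opening: 0.0857
```

```bash
python3 plan.py -.003 .125 .178 1
```

```text
pos [0.3377 0.3878 0.3428] q [ 0.776 -0.408  1.874 -0.129  1.426  0.233] F [-0.5 -0.5  0.9] t 1.45 open 0.0857
tool axes
 [[ 0.509  0.264  0.819]
 [-0.858  0.081  0.507]
 [ 0.068 -0.961  0.268]]
goal [0.4897 0.0759 0.2649]
d tool [ 0.3397  0.0897 -0.0547] d track [ 0.0877 -0.3146 -0.1406]
rot tool deg [13.07 28.86 -8.01] 32.7
```

Emit:
servo_tool --delta_pos '[[0.055,0.012,-0.012],[0.055,0.012,-0.006],[0.06,0.015,0.0],[0.06,0.015,0.005],[0.055,0.015,0.008]]' --dr '[[3.5,7.5,-2],[3.5,7.5,-2],[3,6,-2],[2,5,-2],[1,3,0]]' --grip '[1,1,1,1,1]'

```text
t: 2.08
tool_pos: [0.4388, 0.1095, 0.2982]
tool_rot: [-0.793, 0.807, -1.407]
contact_force: [0.4, 0.0, -0.0]
opening: 0.0855
```

```bash
python3 plan.py -.003 .125 .178 1
```

```text
pos [0.4388 0.1095 0.2982] q [ 0.103 -0.801  2.231 -0.043  1.171  0.108] F [ 0.4  0.  -0. ] t 2.075 open 0.0855
tool axes
 [[ 0.005  0.516  0.857]
 [-1.     0.014 -0.002]
 [-0.013 -0.856  0.516]]
goal [0.4897 0.0759 0.2649]
d tool [0.0344 0.0543 0.0264] d track [ 0.0268 -0.0346 -0.054 ]
rot tool deg [-1.07 -1.01 -0.26] 1.5
```

Emit:
servo_tool --delta_pos '[[0.02,0.027,0.013],[0.014,0.027,0.013],[0,0,0]]' --dr '[[-0.5,-0.5,0],[-0.5,-0.5,0],[0,0,0]]' --grip '[1,1,1]'

```text
t: 2.45
tool_pos: [0.4901, 0.0702, 0.2646]
tool_rot: [-0.813, 0.81, -1.402]
contact_force: [-0.4, 0.0, 0.4]
opening: 0.0852
```

```bash
python3 plan.py -.003 .125 .178 1
cat > wr.py <<'E'
from h import *
from station import ctrl
import sys
try: par=np.load("par2.npy")
except Exception: par=np.array([0.581,-0.0475,0.1166,0.018])
p=ctrl.camera_params("wrist"); im=ctrl.get_image("wrist")[:,:,::-1].copy()
wy=float(sys.argv[2]); wz=float(sys.argv[3])
cv2.imwrite(f"pics/{sys.argv[1]}_raw.png",im)
np.save("pics/"+sys.argv[1]+".npy",p,allow_pickle=True)
def box(c,h,col):
    P=[tr(c[0]+a*h[0],c[1]+b*h[1],c[2]+d*h[2]) for a in(-1,1) for b in(-1,1) for d in(-1,1)]
    u=proj(p,W(par,P))
    for i in range(8):
        for j in(1,2,4):
            if not i&j and abs(u).max()<3000: cv2.line(im,tuple(int(round(v*16)) for v in u[i]),tuple(int(round(v*16)) for v in u[i|j]),col,1,cv2.LINE_AA,4)
box((-.003,wy,.048+wz),(.008,.061,.008),(0,255,0))
box((-.003,wy,.006+wz),(.1,.12,.006),(0,255,255))
box((0,-.125,.010),(.103,.127,0),(0,0,255))
cv2.imwrite(f"pics/{sys.argv[1]}.png",im)
E
python3 wr.py w1 .125 0
```

```text
pos [0.4901 0.0702 0.2646] q [-0.018 -0.645  2.198  0.02   1.062 -0.032] F [-0.4  0.   0.4] t 2.45 open 0.0852
tool axes
 [[ 0.011  0.503  0.864]
 [-1.     0.009  0.007]
 [-0.004 -0.864  0.503]]
goal [0.4897 0.0759 0.2649]
d tool [-0.0057 -0.0005 -0.0002] d track [-0.0001  0.0057  0.0005]
rot tool deg [-0.21 -0.48  0.01] 0.5
```

View pics/w1.png

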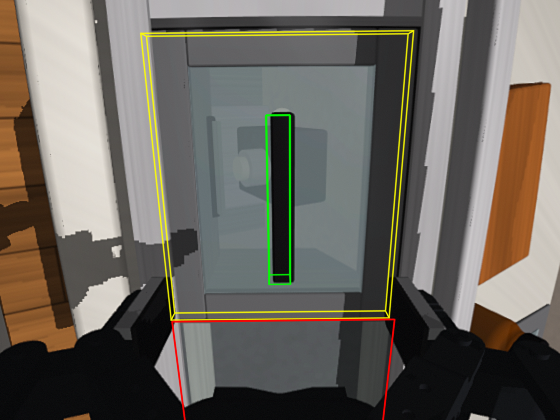

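View pics/w1_raw.png

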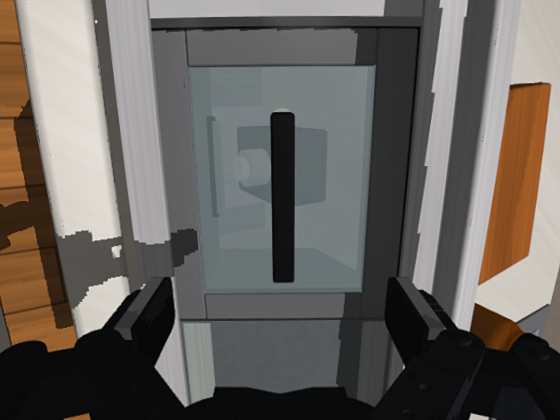

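```bash
python3 - <<'E'
from h import *
par=np.array([0.581,-0.0475,0.1166,0.018])
T=R.from_euler('z',par[3]).as_matrix()@RT
par[:3]+=T@[.003,.001,0]; np.save("par2.npy",par);print(par)
E
python3 plan.py -.003 .125 .048 1
```

```text
[ 0.58357966 -0.0464534   0.1181      0.018     ]
pos [0.4901 0.0709 0.2658] q [-0.016 -0.646  2.197  0.02   1.062 -0.032] F [ 0.2 -0.1  0.4] t 2.5 open 0.0853
tool axes
 [[ 0.012  0.505  0.863]
 [-1.     0.009  0.008]
 [-0.004 -0.863  0.505]]
goal [0.5572 0.0781 0.1538]
d tool [-0.006   0.1306  0.0015] d track [ 0.0023  0.006  -0.1306]
rot tool deg [-0.33 -0.43 -0.02] 0.5
```

Emit:
servo_tool --delta_pos '[[-0.003,0.03,0.001],[-0.003,0.03,0.001]]' --dr '[[-0.3,-0.4,0],[0,0,0]]' --grip '[1,1]'

```text
t: 2.75
tool_pos: [0.5237, 0.0789, 0.2202]
tool_rot: [-0.813, 0.798, -1.398]
contact_force: [0.9, -1.3, 0.2]
opening: 0.0854
```

```bash
python3 plan.py -.003 .125 .048 1;python3 wr.py w2 .125 0
```

```text
pos [0.5237 0.0789 0.2202] q [ 0.005 -0.506  2.187  0.01   0.926 -0.018] F [ 0.9 -1.3  0.2] t 2.75 open 0.0854
tool axes
 [[ 0.019  0.509  0.86 ]
 [-1.     0.011  0.016]
 [-0.001 -0.861  0.509]]
goal [0.5572 0.0781 0.1538]
d tool [ 0.0015  0.0742 -0.005 ] d track [-0.0042 -0.0015 -0.0743]
rot tool deg [-0.61  0.05 -0.08] 0.6
```

View pics/w2.png

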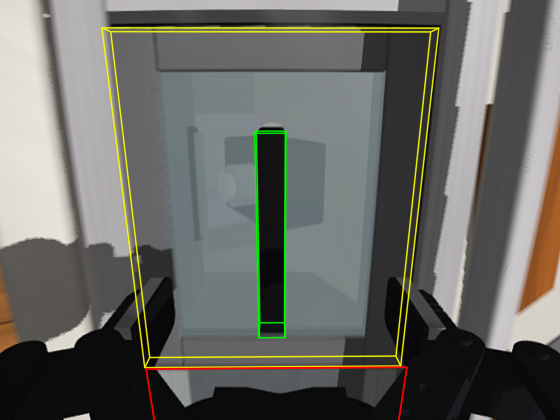

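Emit:
servo_tool --delta_pos '[[0.0,0.03,-0.002],[0.0,0.025,-0.002],[0,0.016,-0.001],[0,0.0,0]]' --dr '[[-0.6,0,0],[0,0,0],[0,0,0],[0,0,0]]' --grip '[1,1,1,1]'

```text
t: 3.3
tool_pos: [0.5544, 0.0841, 0.1555]
tool_rot: [-0.823, 0.804, -1.388]
contact_force: [-0.2, 0.3, 0.9]
opening: 0.0852
```

```bash
python3 plan.py -.003 .125 .048 1;python3 wr.py w3 .125 0
```

```text
pos [0.5544 0.0841 0.1555] q [ 0.014 -0.332  2.174  0.01   0.777 -0.017] F [-0.2  0.3  0.9] t 3.3 open 0.0852
tool axes
 [[ 0.026  0.499  0.866]
 [-1.     0.014  0.022]
 [-0.002 -0.867  0.499]]
goal [0.5572 0.0781 0.1538]
d tool [0.0061 0.0027 0.0015] d track [ 0.0015 -0.0061 -0.0028]
rot tool deg [ 0.06  0.35 -0.31] 0.5
```

View pics/w3.png

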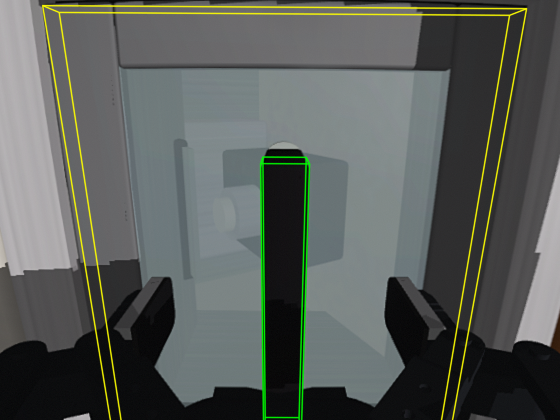

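Emit:
servo_tool --delta_pos '[[0.004,0.004,0.0015],[0,0,0],[0,0,0],[0,0,0],[0,0,0]]' --dr '[[0,0.3,0],[0,0,0],[0,0,0],[0,0,0],[0,0,0]]' --grip '[1,0.5,0.0,0.0,0]' --grip_force 60

```text
t: 3.98
tool_pos: [0.5583, 0.0805, 0.1575]
tool_rot: [-0.816, 0.805, -1.392]
contact_force: [4.4, 0.6, -1.4]
opening: 0.0151
```

```bash
python3 plan.py -.003 .125 .048 1
```

```text
pos [0.5583 0.0805 0.1575] q [ 0.005 -0.327  2.168  0.018  0.774 -0.025] F [ 4.4  0.6 -1.4] t 3.975 open 0.0151
tool axes
 [[ 0.022  0.503  0.864]
 [-1.     0.015  0.017]
 [-0.004 -0.864  0.503]]
goal [0.5572 0.0781 0.1538]
d tool [ 0.0024  0.0025 -0.0028] d track [-0.0028 -0.0024 -0.0026]
rot tool deg [-0.18  0.08 -0.34] 0.4
```

Emit:
servo_tool --delta_pos '[[0,-0.005,0],[0,-0.005,0],[0,-0.005,0],[0,0,0]]' --dr '[[0,0,0],[0,0,0],[0,0,0],[0,0,0]]' --grip '[0,0,0,0]'

```text
t: 4.47
tool_pos: [0.5488, 0.0802, 0.1683]
tool_rot: [-0.819, 0.808, -1.391]
contact_force: [0.9, 0.0, -3.2]
opening: 0.0152
```

```bash
python3 plan.py -.003 .125 .048 1;python3 wr.py w4 .125 0.015
```

```text
pos [0.5488 0.0802 0.1683] q [ 0.005 -0.367  2.178  0.017  0.809 -0.024] F [ 0.9  0.  -3.2] t 4.475 open 0.0152
tool axes
 [[ 0.022  0.499  0.866]
 [-1.     0.015  0.016]
 [-0.005 -0.866  0.499]]
goal [0.5572 0.0781 0.1538]
d tool [0.0023 0.0168 0.    ] d track [ 0.     -0.0022 -0.0168]
rot tool deg [ 0.05  0.05 -0.34] 0.4
```

View pics/w4.png

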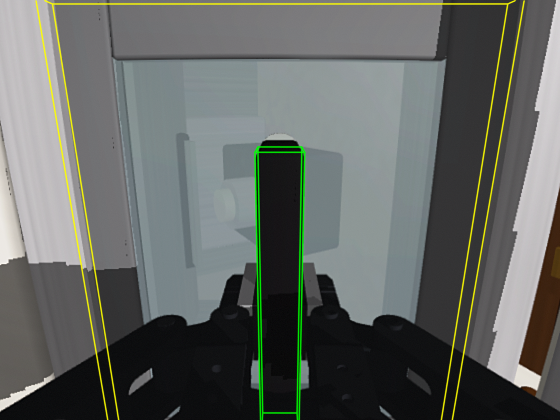

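Run:
```python
from station import ctrl
import cv2,numpy as np
im=ctrl.get_image("scene")[:,:,::-1]
cv2.imwrite("pics/c.png",cv2.resize(im[60:180,230:350],None,fx=5,fy=5,interpolation=cv2.INTER_CUBIC))
print(ctrl.get_obs()["contact_force"],ctrl.get_obs()["wrist_torque"])
```

```text
[ 0.89408846  0.49730004 -2.37898863] [ 0.03257176  0.41503905 -0.04153711]
```

View pics/c.png

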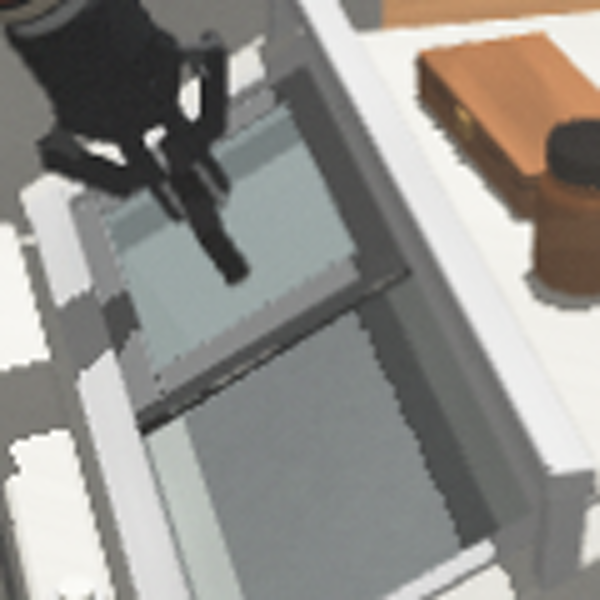

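Emit:
servo_tool --delta_pos '[[0.006,-0.001,0],[0.02,0,0],[0.03,0,0],[0,0,0]]' --dr '[[0,0,0],[0,0,0],[0,0,0],[0,0,0]]' --grip '[0,0,0,0]'

```text
t: 5.08
tool_pos: [0.5496, 0.0227, 0.1685]
tool_rot: [-0.819, 0.809, -1.389]
contact_force: [1.8, -1.5, -4.4]
opening: 0.0151
```

```bash
python3 plan.py -.003 .125 .048 1
```

```text
pos [0.5496 0.0227 0.1685] q [-0.135 -0.385  2.19   0.114  0.823 -0.211] F [ 1.8 -1.5 -4.4] t 5.075 open 0.0151
tool axes
 [[ 0.023  0.499  0.866]
 [-1.     0.016  0.017]
 [-0.006 -0.867  0.499]]
goal [0.5572 0.0781 0.1538]
d tool [-0.0552  0.0175  0.0002] d track [ 0.0001  0.0553 -0.0171]
rot tool deg [ 0.06  0.06 -0.42] 0.4
```

Emit:
servo_tool --delta_pos '[[0.02,0,0],[0.04,0,0],[0.04,0,0],[0.03,0,0],[0,0,0]]' --dr '[[0,0,-0.3],[0,0,0],[0,0,0],[0,0,0],[0,0,0]]' --grip '[0,0,0,0,0]'

```text
t: 5.7
tool_pos: [0.5523, -0.1087, 0.1678]
tool_rot: [-0.819, 0.808, -1.391]
contact_force: [2.4, -1.1, -3.9]
opening: 0.0151
```

```bash
python3 plan.py -.003 -.132 .048 1
```

```text
pos [ 0.5523 -0.1087  0.1678] q [-0.434 -0.332  2.153  0.297  0.868 -0.594] F [ 2.4 -1.1 -3.9] t 5.7 open 0.0151
tool axes
 [[ 0.022  0.499  0.866]
 [-1.     0.015  0.016]
 [-0.005 -0.867  0.499]]
goal [ 0.5619 -0.1789  0.1538]
d tool [0.0704 0.0158 0.0002] d track [ 0.0003 -0.0703 -0.0162]
rot tool deg [ 0.06  0.04 -0.33] 0.3
```

Emit:
servo_tool --delta_pos '[[0.03,0,0],[0.023,0,0],[0.004,0,0],[0.004,0,0]]' --dr '[[0,0,0],[0,0,0],[0,0,0],[0,0,0]]' --grip '[0,0,0,0]'

```text
t: 6.2
tool_pos: [0.5539, -0.1663, 0.1667]
tool_rot: [-0.818, 0.81, -1.384]
contact_force: [1.7, 2.1, -3.6]
opening: 0.0146
```

```bash
python3 plan.py -.003 -.132 .048 1
```

```text
pos [ 0.5539 -0.1663  0.1667] q [-0.551 -0.271  2.107  0.365  0.895 -0.745] F [ 1.7  2.1 -3.6] t 6.2 open 0.0146
tool axes
 [[ 0.026  0.498  0.867]
 [-1.     0.021  0.018]
 [-0.01  -0.867  0.498]]
goal [ 0.5619 -0.1789  0.1538]
d tool [0.0129 0.0148 0.0002] d track [ 0.0002 -0.0127 -0.015 ]
rot tool deg [ 0.12  0.11 -0.71] 0.7
```

Emit:
servo_tool --delta_pos '[[0.003,-0.001,0],[0.003,0,0],[0.003,0,0]]' --dr '[[0,0,-0.5],[0,0,0],[0,0,0]]' --grip '[0,0,0]'

```text
t: 6.58
tool_pos: [0.5537, -0.1733, 0.1673]
tool_rot: [-0.822, 0.807, -1.389]
contact_force: [1.1, 1.8, -3.5]
opening: 0.0151
```

```bash
python3 plan.py -.003 -.132 .048 1; python3 wr.py w5 -.132 0.015
```

```text
pos [ 0.5537 -0.1733  0.1673] q [-0.561 -0.267  2.102  0.363  0.894 -0.754] F [ 1.1  1.8 -3.5] t 6.575 open 0.0151
tool axes
 [[ 0.024  0.498  0.867]
 [-1.     0.015  0.019]
 [-0.003 -0.867  0.498]]
goal [ 0.5619 -0.1789  0.1538]
d tool [0.0059 0.0156 0.0003] d track [ 0.0002 -0.0058 -0.0157]
rot tool deg [ 0.13  0.2  -0.33] 0.4
```

View pics/w5.png

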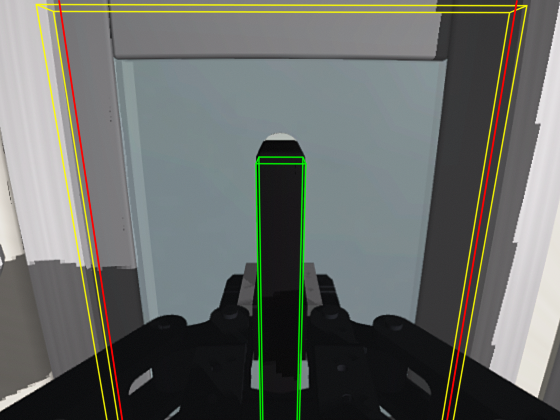

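Emit:
servo_tool --delta_pos '[[0.003,0,0],[0.003,0,0]]' --dr '[[0,0,0],[0,0,0]]' --grip '[0,0]'

```text
t: 6.88
tool_pos: [0.5537, -0.1764, 0.1672]
tool_rot: [-0.817, 0.812, -1.382]
contact_force: [-1.8, 19.0, 4.1]
opening: 0.0152
```

```bash
python3 plan.py -.003 -.132 .048 1
```

```text
pos [ 0.5537 -0.1764  0.1672] q [-0.571 -0.26   2.097  0.375  0.904 -0.768] F [-1.8 19.   4.1] t 6.875 open 0.0152
tool axes
 [[ 0.027  0.497  0.868]
 [-1.     0.024  0.017]
 [-0.012 -0.868  0.497]]
goal [ 0.5619 -0.1789  0.1538]
d tool [0.0029 0.0156 0.0004] d track [ 0.0003 -0.0026 -0.0156]
rot tool deg [ 0.2   0.09 -0.84] 0.9
```

Emit:
servo_tool --delta_pos '[[0,0.001,0],[0.0005,0.0015,0],[0.0005,0.0015,0]]' --dr '[[0,0,-0.6],[0,0,0],[0,0,0]]' --grip '[0,0,0]'

```text
t: 7.25
tool_pos: [0.5552, -0.1762, 0.1645]
tool_rot: [-0.824, 0.811, -1.386]
contact_force: [-20.4, 8.5, 14.5]
opening: 0.0149
```

```bash
python3 plan.py -.003 -.132 .048 1
```

```text
pos [ 0.5552 -0.1762  0.1645] q [-0.565 -0.254  2.096  0.365  0.894 -0.759] F [-20.4   8.5  14.5] t 7.25 open 0.0149
tool axes
 [[ 0.025  0.494  0.869]
 [-1.     0.017  0.019]
 [-0.005 -0.869  0.495]]
goal [ 0.5619 -0.1789  0.1538]
d tool [0.0029 0.0126 0.0005] d track [ 0.0004 -0.0028 -0.0126]
rot tool deg [ 0.35  0.18 -0.44] 0.6
```

Emit:
servo_tool --delta_pos '[[0.0003,0,0],[0,0,0]]' --dr '[[0.3,0,-0.3],[0,0,0]]' --grip '[0,0]'

```text
t: 7.5
tool_pos: [0.5551, -0.1762, 0.1646]
tool_rot: [-0.821, 0.806, -1.392]
contact_force: [2.0, 3.4, -2.6]
opening: 0.015
```

```bash
python3 plan.py -.003 -.132 .048 1;python3 - <<'E'
from station import ctrl
import cv2,numpy as np
im=ctrl.get_image("scene")[:,:,::-1]
cv2.imwrite("pics/d.png",cv2.resize(im[60:240,230:380],None,fx=3.3,fy=3.3,interpolation=cv2.INTER_CUBIC))
print(ctrl.get_obs()["contact_force"],ctrl.get_obs()["wrist_torque"])
E
```

```text
pos [ 0.5551 -0.1762  0.1646] q [-0.564 -0.258  2.1    0.367  0.887 -0.759] F [ 2.   3.4 -2.6] t 7.5 open 0.015
tool axes
 [[ 0.022  0.499  0.866]
 [-1.     0.013  0.018]
 [-0.002 -0.866  0.499]]
goal [ 0.5619 -0.1789  0.1538]
d tool [0.0028 0.0126 0.0005] d track [ 0.0004 -0.0028 -0.0126]
rot tool deg [ 0.05  0.14 -0.22] 0.3
[ 0.45283437  3.91383132 -2.02254015] [0.65776296 0.22465991 0.20780097]
```

View pics/d.png

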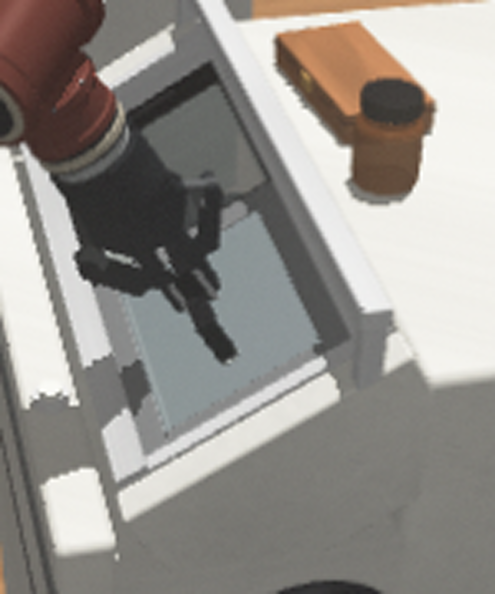

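Emit:
servo_tool --delta_pos '[[0.0006,0.0007,0],[0,0.0003,0],[0,0,0]]' --dr '[[0,0,-0.2],[0,0,0],[0,0,0]]' --grip '[0,0,0]'

```text
t: 7.92
tool_pos: [0.5551, -0.1763, 0.1646]
tool_rot: [-0.824, 0.808, -1.391]
contact_force: [0.2, 3.9, -2.6]
opening: 0.0149
```

```bash
python3 plan.py -.003 -.132 .048 1
```

```text
pos [ 0.5551 -0.1763  0.1646] q [-0.563 -0.257  2.099  0.363  0.888 -0.757] F [ 0.2  3.9 -2.6] t 7.925 open 0.0149
tool axes
 [[ 0.022  0.497  0.867]
 [-1.     0.012  0.018]
 [-0.001 -0.868  0.497]]
goal [ 0.5619 -0.1789  0.1538]
d tool [0.0028 0.0127 0.0004] d track [ 0.0004 -0.0027 -0.0127]
rot tool deg [ 0.18  0.16 -0.18] 0.3
```

Emit:
servo_tool --delta_pos '[[0,0,0],[0,0,0],[0,0,0],[0,0,0]]' --dr '[[0,0,0],[0,0,0],[0,0,0],[0,0,0]]' --grip '[0.3,0.6,1,1]'

```text
t: 8.43
tool_pos: [0.5569, -0.1793, 0.1676]
tool_rot: [-0.824, 0.8, -1.398]
contact_force: [0.1, -0.5, 0.8]
opening: 0.0783
```

```bash
python3 plan.py -.003 -.132 .178 1;python3 wr.py w6 -.132 0.01
```

```text
pos [ 0.5569 -0.1793  0.1676] q [-0.565 -0.257  2.095  0.361  0.884 -0.757] F [ 0.1 -0.5  0.8] t 8.425 open 0.0783
tool axes
 [[ 0.02   0.502  0.865]
 [-1.     0.005  0.02 ]
 [ 0.006 -0.865  0.502]]
goal [ 0.4969 -0.18    0.2664]
d tool [ 1.000e-04 -1.156e-01 -2.300e-03] d track [-0.0026  0.0004  0.1155]
rot tool deg [-0.12  0.28  0.23] 0.4
```

View pics/w6.png

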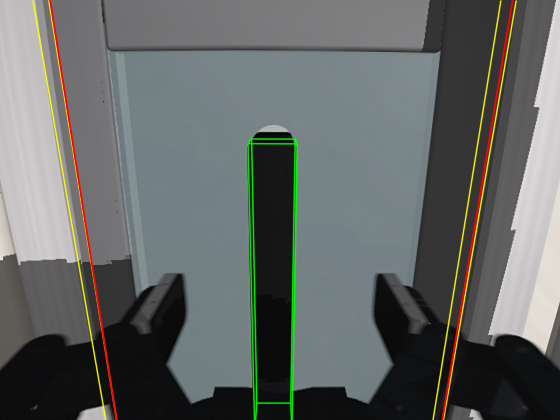

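Fingers are open and clear of the bar (bar at columns 250–295, jaws at 185 and 375). I'll retreat along the normal.

Emit:
servo_tool --delta_pos '[[0,-0.03,0],[0,-0.05,0],[0,-0.05,0],[0,-0.02,0],[0,0,0]]' --dr '[[0,0,0],[0,0,0],[0,0,0],[0,0,0],[0,0,0]]' --grip '[1,1,1,1,1]'

```text
t: 9.1
tool_pos: [0.4794, -0.1802, 0.3012]
tool_rot: [-0.826, 0.799, -1.399]
contact_force: [0.2, -1.5, 0.4]
opening: 0.0854
```

```bash
python3 plan.py -.003 -.132 .178 1;python3 wr.py w7 -.132 0.01;python3 - <<'E'
from station import ctrl
import cv2,numpy as np
for n,(a,b,c,d),z in(("scene",(60,240,230,380),3.3),("top",(90,260,120,480),2.2)):
    im=ctrl.get_image(n)[:,:,::-1]
    cv2.imwrite(f"pics/e_{n}.png",cv2.resize(im[a:b,c:d],None,fx=z,fy=z,interpolation=cv2.INTER_CUBIC))
E
```

```text
pos [ 0.4794 -0.1802  0.3012] q [-0.673 -0.57   2.092  0.343  1.216 -0.749] F [ 0.2 -1.5  0.4] t 9.1 open 0.0854
tool axes
 [[ 0.02   0.501  0.865]
 [-1.     0.004  0.021]
 [ 0.007 -0.865  0.501]]
goal [ 0.4969 -0.18    0.2664]
d tool [-0.      0.0388 -0.0023] d track [-0.0022 -0.0002 -0.0388]
rot tool deg [-0.08  0.32  0.3 ] 0.4
```

View pics/w7.png

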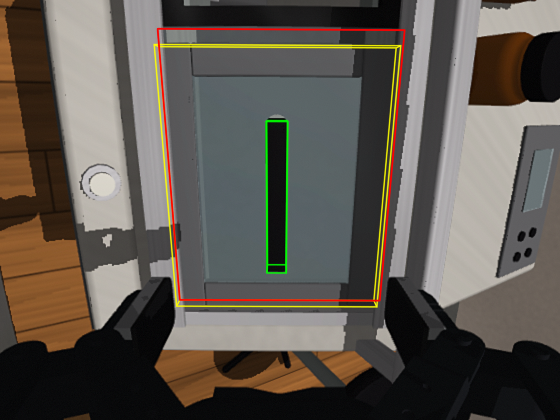

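View pics/e_scene.png

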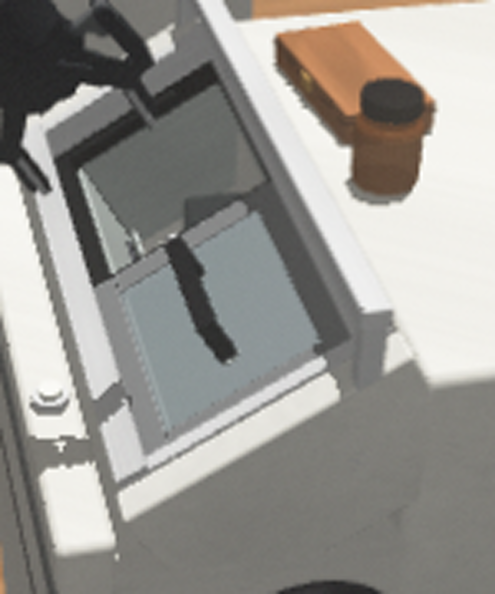

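View pics/e_top.png

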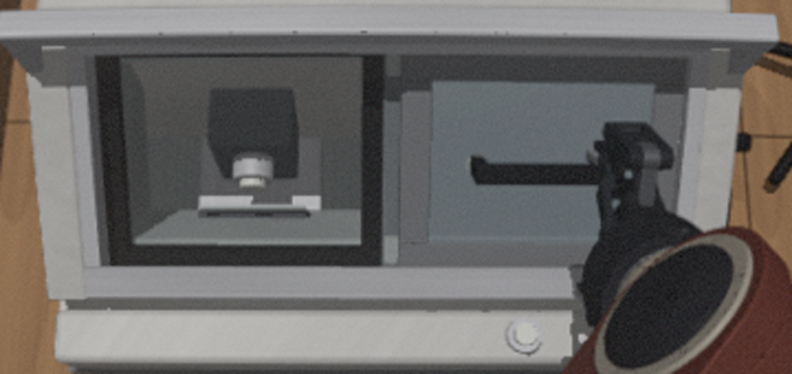

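Run:
```python
import cv2
im=cv2.imread("pics/w7_raw.png")
cv2.imwrite("pics/f.png",cv2.resize(im[260:360,150:400],None,fx=3.2,fy=3.2,interpolation=cv2.INTER_CUBIC))
```

```text
(no output)
```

View pics/f.png

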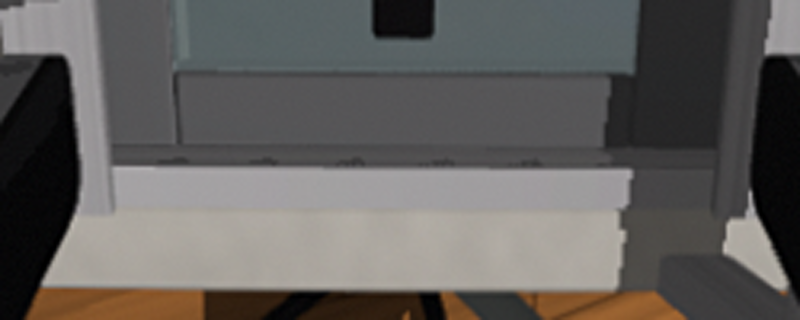

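Run:
```python
from station import ctrl
print(ctrl.finish_job()); print(ctrl.get_obs()["t"])
```

```text
the job is handed in; nothing more can be done
None
the job is handed in; nothing more can be done
```

The window is open. I gripped the handle square to the slope, lifted it about 14 mm out of the seat and slid it about 257 mm to the robot's right. I then set it down on the parking deck, let go, and backed the gripper about 15 cm away. The job was handed in at about 9.3 s on the robot's clock.

- **Reached the stop:** the sideways force rose to about 19 N when the window met the end stop. About 4 N was still pressing it there just before release. The last wrist picture shows its right edge parallel to the stop, with no gap I could make out. I judged that by eye, not by measurement.
- **Flat on the deck:** the tool came to rest 10 mm higher than where it had gripped the seated window, matching the deck height. Lowering a little more did not move it. Pressing down during this peaked at about 26 N, below the 40 N and 120 N limits.
- **Other items:** in the last scene and top pictures, the slide box, jar and specimen disc look unmoved where they are in view (the slide box and jar are in the scene view, the disc in both). The gripper read about zero force after release.
- **Disagreements:** my first position estimate was about 3 mm low along the slope, and I corrected it from the wrist picture. The force while lifting read 2.4 to 4.4 N, slightly below the lightest stated window weight of 4.4 N. The lower channel may have been carrying part of the load.

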